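# Clear a nut from a T-slot with the slot scraper

### The arm

A 7-joint arm with a two-finger parallel gripper is mounted at the origin on a cart in front of the work surface, level with it; the furniture and walls round the work are solid. World frame = base frame: x ahead of the robot, y to its left, z up, the work surface at z = 0. Lengths are in m, angles in rad, forces in N, time in s.
With the tool pointing down it reaches from about 0.425 to 0.925 m from the base axis. Payload 6.8 kg.
Tool frame: the origin (TCP) lies on the mounting face of the last link; the fingertips stand 173 mm ahead of it and the grasp point (between the pads) lies 155 mm ahead of it (grip_point_offset is the distance from the TCP to the grasp point, in m); x points along the fingers, z is the direction in which the jaws open and shut, and the axes are right-handed (so a half turn about x gives the same grasp; the last joint's range is limited). The gripper opens to 85 mm and grips with 20 to 120 N. Pads are 22 mm wide; open, the fingers measure 114 mm over their backs; the gripper's body (76 mm by 85 mm) begins 54 mm behind the grasp point. The pads swing forward as they close: fully open they stand 13 mm farther back than shut.
Start: joints at [-1.333, 0.477, 0.022, 1.555, -0.011, 1.109, -0.083], TCP at [0.229, 0.635, 0.405] pointing down, gripper open.
Joint ranges: [-2.96, 2.96], [-0.34, 2.1], [-1.41, 1.46], [0.24, 2.44], [-1.37, 4.51], [0.17, 1.92], [-2.96, 2.96]. Speed limits (rad/s): [2.39, 2.39, 3.14, 3.14, 3.14, 3.14, 3.14].

### API

Orientations are given as a rotation vector (axis times angle).
In Python, from bench import * gives the robot as it stands. The module is installed in compiled form; this text tells all that it offers.
- The arm moves only by the tool servo_tool, never from a script. Its argument "motion" is a list of rows, each a list of 5 numbers: the shift along the tool's x, y, z in m, then the turn about the tool's x in degrees, then the gripper command: -1 is fully open, 1 is shut, values between are in proportion. In form: [[dx, dy, dz, turn, fingers], ...]. A call has 1 to 8 rows; each row is the pose to reach, as a shift and turn from the pose measured when the call began, along the tool's axes at that moment; what a row does not reach only later rows make up. A row lasts 1/10 s, in which the tool goes at most 50 mm and 8.59 degrees, less where a joint would pass 70% of its speed; a pose out of reach is approached as far as the arm can. A call with a gripper value outside its range is refused whole. The fingers move at their own pace and stop on an object; "force" is the grip in N (left out, the last holds). Time passes only in rows, so rows that repeat a pose let the fingers close. It gives the time, the measured TCP pose, the force and the opening at its end, in the units of the state.
- get_obs(): the state, without advancing time (a new reading comes with each control period).
- grab_frame(name): name is "side" or "top"; returns the picture (420x560x3 uint8, red, green, blue); there is no depth.
- camera_params(name): a dict with "mtx" (3x3 intrinsics, pixels), "D" ([k1, k2, p1, p2, k3] as OpenCV has them; the pictures are not rectified), "world_to_cam" (4x4, takes a point from world to camera coordinates). Camera axes: x right, y down, z forward; pixel columns grow to the right and rows downward; lengths in m; the calibration is good to about 2 mm. A picture is of the moment at which its call begins. camera_params takes no time and is no camera call.
- hand_in(): hands the job in, once; it reports no verdict.
The state is a dict: "clock": time; "joints": joint angles; "qvel": joint speeds; "tau": joint torques, N m; "tcp_pos": TCP position; "orientation": TCP orientation; "contact_force": force on the tool from outside, world axes, zero at the start; "moment": the same for the moment, N m; "grip_width": finger opening in m.
Only numpy, scipy, OpenCV 4.12 (cv2) and the standard library are available. Lean on these libraries where they do the work, as an engineer would, in place of code of your own. Each camera call takes 0.05 s, during which the arm holds its last target. There are 200 camera calls.

### The job

A stray nut has got stuck under the lips of one of the two T-slots of the fixture plate. Take the slot scraper out of the other slot by its grip, set it down into the nut's slot behind the nut, on the shut-end side, and push it along the slot until the nut falls out of the open end into the catch tray; leave the scraper standing upright in a slot and do not touch the nut with the fingers.

Things in the scene. Friction and masses are not known exactly. Their poses are not given: they have to be found in the camera images.
- plate: Fixed steel plate 260 (x) x 160 (y) x 50 mm high. Origin: centre of underside, z up. Two T-slots along x, centred at y = +35 and -35 mm: shut at the -x end (slot starts at x = -115 mm), open at the +x end (x = +130 mm). Mouth 26 mm wide between lips 10 mm thick; undercut below 38 wide x 20 high; slot floor at z = 20 mm.
- tray (a point): Centre of the floor of the sheet-metal catch tray fixed to the plate's open end; x = +180, y = 0, z = 3 mm in the plate's frame, same axes. Tray: 160 mm wide, reaching 105 mm out from the plate, floor at z = 3 mm, walls 30 mm high and 3 mm thick on the three outer sides, none against the plate.
- scraper_grip (a point): Centre of the wooden grip, 50 (x) x 18 (y) x 60 mm (z), of the loose slot scraper (0.3 kg), parked upright in the slot without the nut; x along the slot, z up. Shoe below it 70 x 46 x 6 mm, underside 41 mm below this point, rides on the plate's top (point then 91 mm above bench). Keel 40 (x) x 10 (y) mm hangs to 68 mm below this point and pushes the nut. Same either way round.
- nut_centre (a point): Centre of the steel hex nut caught in a T-slot: 30 mm across flats, 34 across corners, 16 high, flat on the slot floor (centre 28 mm above bench), z up. Wider than the slot's mouth, so it leaves only through the open end; it slides with under 2 N. At least 70 mm of clear slot lie between it and the shut end.
Mind the look-alikes: they are no part of the job. Of the things like the part that bears scraper_grip, leave any that is green, purple or red; of the rest the larger one is meant.

How it is judged:
By the outcome, as a careful person would: the job done as asked, in the order asked, and still so for the second after the job is handed in, with the robot touching nothing.
It also fails if it takes over 42 s, if anything falls off the work surface, if the arm or the gripper's body presses on something with over 40 N, if the wrist force passes 120 N, or if a joint passes its speed limit or range.

## Working session

There is one attempt and no reset: what is moved stays moved. The work goes in short steps, Python scripts to look and compute and a tool call to move; the robot and the scene stay as the last step left them, time stands still between calls to the robot, and variables do not carry over. Pictures are saved under pics/ and viewed, about 8 in all and at most 12, crops included, and the job is handed in when it is done.

Besides the shell and the picture viewer there is one more tool, called after ">>>" as name(argument=value, ...) on one line, values as JSON. servo_tool: Moves the arm, as the interface text tells. Its arguments: {"type":"object","properties":{"motion":{"type":"array","items":{"type":"array","items":{"type":"number"}}},"force":{"type":"number"}},"required":["motion"]}

```bash
mkdir -p pics; python3 - <<'E'
from bench import *
import cv2
for n in("side","top"):
    cv2.imwrite(f"pics/{n}0.png",cv2.cvtColor(grab_frame(n),cv2.COLOR_RGB2BGR))
    p=camera_params(n);print(n,p)
print(get_obs())
E
```

```text
side {'mtx': array([[381.57812748,   0.        , 281.75842148],
       [  0.        , 381.57812748, 207.36567996],
       [  0.        ,   0.        ,   1.        ]]), 'D': array([-0.03488844,  0.        ,  0.        ,  0.        ,  0.        ]), 'world_to_cam': array([[-0.9950537 , -0.09900414,  0.00814359,  0.51158361],
       [-0.06795099,  0.61856145, -0.78279269,  0.08733283],
       [ 0.0724624 , -0.77947413, -0.62222929,  0.94113403],
       [ 0.        ,  0.        ,  0.        ,  1.        ]])}
top {'mtx': array([[507.60781779,   0.        , 290.08366772],
       [  0.        , 507.60781779, 209.51711858],
       [  0.        ,   0.        ,   1.        ]]), 'D': array([0.02310395, 0.        , 0.        , 0.        , 0.        ]), 'world_to_cam': array([[ 0.02481862, -0.99939118,  0.0245216 , -0.00826403],
       [-0.9959719 , -0.02683298, -0.08555684,  0.49135473],
       [ 0.08616274, -0.02229943, -0.99603148,  1.04696158],
       [ 0.        ,  0.        ,  0.        ,  1.        ]])}
{'clock': 0.1, 'joints': array([-1.33309307,  0.47772706,  0.02231603,  1.55633458, -0.01151058,
        1.10933444, -0.08310425]), 'qvel': array([ 0.000824  , -0.00132055, -0.00136071, -0.00268712, -0.00058526,
       -0.00087865,  0.00134293]), 'tau': array([ 3.72338196e-03, -5.97754276e+01,  1.61327966e+00, -2.81953400e+01,
        1.28179468e-02,  5.12413419e-03,  1.52136437e-08]), 'tcp_pos': array([0.22868446, 0.63481748, 0.40382334]), 'orientation': array([-0.95187437,  1.35451356,  0.95014721]), 'contact_force': array([0.42256109, 0.46708306, 0.4890448 ]), 'moment': array([-0.04010703, -0.00841237,  0.03512021]), 'grip_width': 0.08567415813508088}
```

View pics/side0.png

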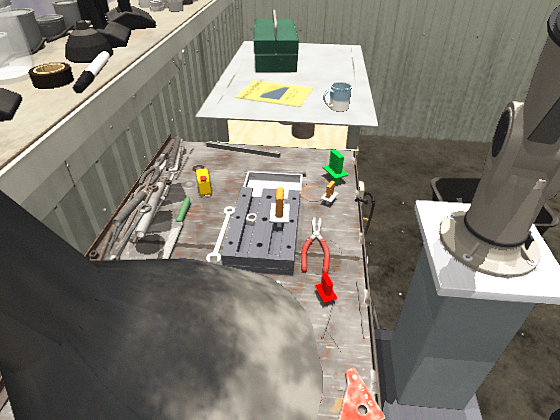

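View pics/top0.png

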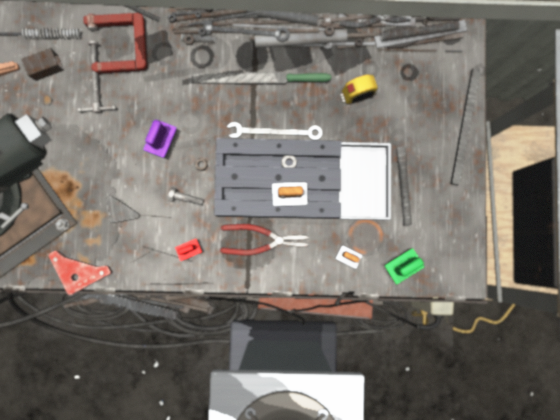

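The side view shows the plate with the tray at its far end, the orange-gripped scraper near (280,203) and the nut near (251,217). In the top view the plate spans (217,140)–(340,216) with the tray and open end to the right, world −y. The nut is in the upper slot at (289,162) and the scraper in the lower slot at (290,191). The look-alikes are green, red, purple and a small orange one at (349,257).

```bash
cat > h.py <<'E'
import numpy as np,cv2
from bench import *
def ray(n,uv):
    p=camera_params(n);q=cv2.undistortPoints(np.array([[uv]],float),p["mtx"],p["D"])[0,0]
    R=p["world_to_cam"][:3,:3];t=p["world_to_cam"][:3,3]
    return -R.T@t,R.T@np.array([q[0],q[1],1])
def plane(n,uv,z):
    o,d=ray(n,uv);return o+d*(z-o[2])/d[2]
def tri(uvs,uvt):
    a,d=ray("side",uvs);b,e=ray("top",uvt)
    s,t=np.linalg.lstsq(np.c_[d,-e],b-a,rcond=None)[0]
    p,q=a+s*d,b+t*e;return (p+q)/2,np.linalg.norm(p-q)
def proj(n,P):
    p=camera_params(n);r=cv2.Rodrigues(p["world_to_cam"][:3,:3])[0]
    return cv2.projectPoints(np.array([P],float),r,p["world_to_cam"][:3,3],p["mtx"],p["D"])[0].ravel()
def mask(im,kind):
    h,s,v=cv2.split(cv2.cvtColor(im,cv2.COLOR_RGB2HSV))
    return {"orange":(h>8)&(h<24)&(s>130)&(v>90),"white":(s<40)&(v>190)}[kind].astype(np.uint8)
def blobs(m,box,amin=15):
    x0,y0,x1,y1=box;n,l,st,c=cv2.connectedComponentsWithStats(m[y0:y1,x0:x1].copy())
    return [(st[i][:4]+[x0,y0,0,0],st[i][4],c[i]+[x0,y0]) for i in range(1,n) if st[i][4]>=amin]
E
python3 - <<'E'
from h import *
s=cv2.imread("pics/side0.png")[:,:,::-1].copy();t=cv2.imread("pics/top0.png")[:,:,::-1].copy()
for k in("orange","white"):
    for b in blobs(mask(s,k),(220,165,320,270)):print("side",k,b)
    for b in blobs(mask(t,k),(205,130,400,225)):print("top",k,b)
cv2.imwrite("pics/sc.png",cv2.resize(s[160:280,215:315,::-1],None,fx=5,fy=5,interpolation=cv2.INTER_CUBIC))
cv2.imwrite("pics/tc.png",cv2.resize(t[130:228,205:400,::-1],None,fx=4,fy=4,interpolation=cv2.INTER_CUBIC))
E
```

```text
side orange (array([276, 188,   8,  29]), np.int32(170), array([279.01176471, 203.40588235]))
top orange (array([279, 187,  23,   9]), np.int32(173), array([290.01734104, 191.22543353]))
side white (array([242, 165,  78,  35]), np.int32(1043), array([282.26270374, 179.8801534 ]))
side white (array([220, 169,  21,  11]), np.int32(96), array([226.07291667, 173.13541667]))
side white (array([313, 189,   7,   9]), np.int32(25), array([315.72, 193.2 ]))
side white (array([303, 201,  12,   2]), np.int32(16), array([307.625, 201.75 ]))
side white (array([269, 203,  21,  19]), np.int32(246), array([279.42682927, 213.12601626]))
side white (array([220, 206,  17,  39]), np.int32(195), array([225.57435897, 220.43589744]))
side white (array([246, 213,  11,   9]), np.int32(52), array([251.26923077, 216.96153846]))
side white (array([306, 217,  14,  22]), np.int32(137), array([314.81021898, 228.37956204]))
top white (array([229, 130,  94,  10]), np.int32(440), array([280.11818182, 132.58636364]))
top white (array([339, 142,  52,  78]), np.int32(3570), array([364.29103641, 181.65714286]))
top white (array([282, 156,  14,  11]), np.int32(85), array([288.45882353, 161.12941176]))
top white (array([272, 182,  36,  24]), np.int32(533), array([288.58724203, 194.51594747]))
```

View pics/sc.png

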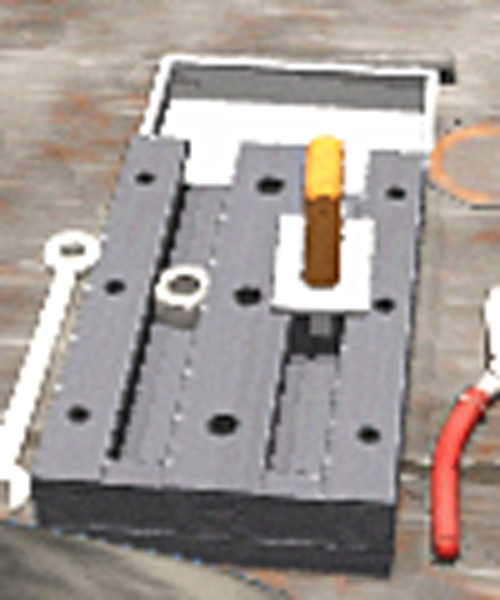

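View pics/tc.png

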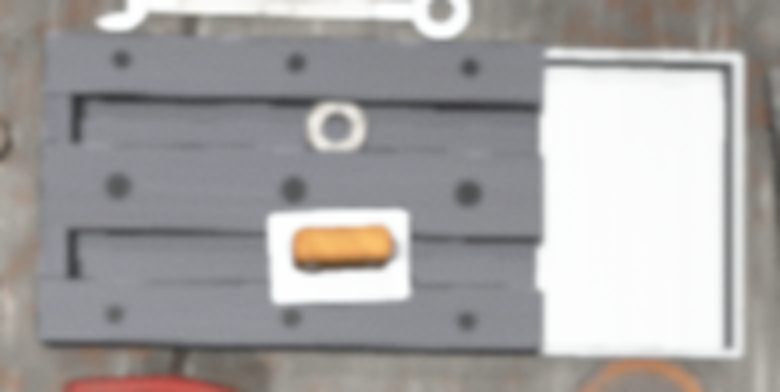

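The side crop shows the grip's light top face centred near (323,167) in the crop and the nut's top near (184,286). The scraper's keel sits in the right-hand slot. The top crop shows nine screw heads, the shoe at (268–410, 211–302), the grip at (343,245) and the nut at (337,127).

```bash
python3 - <<'E'
from h import *
T=lambda x,y:((x+.5)/4-.5+205,(y+.5)/4-.5+130)
S=lambda x,y:((x+.5)/5-.5+215,(y+.5)/5-.5+160)
np.set_printoptions(precision=4,suppress=True)
for nm,s,t in [("griptop",(323,167),(343,244)),("shoe",(323,262),(339,257)),("nut",(184,286),(337,127)),
 ("h1",(78,413),(121,60)),("h2",(115,286),(296,63)),("h3",(145,178),(469,67)),("h4",(223,424),(118,186)),("h5",(248,296),(293,190)),("h6",(270,185),(467,194)),("h7",(369,434),(114,314)),("h8",(384,304),(291,318)),("h9",(396,192),(466,321))]:
    print(nm,*tri(S(*s),T(*t)),"side z.05",plane("side",S(*s),.05)[:2],"top",plane("top",T(*t),.05)[:2])
print("shoe",plane("top",T(339,257),.056),"grip",plane("top",T(343,244),.121),"side",plane("side",S(323,167),.121),plane("side",S(323,262),.056),"nut",plane("top",T(337,127),.036),plane("side",S(184,286),.036))
for c in [(45,37),(544,48),(43,343),(543,355)]:print(plane("top",T(*c),.05))
print(cv2.Rodrigues(get_obs()["orientation"])[0])
E
```

```text
griptop [0.5201 0.0069 0.1152] 0.0006936713870592346 side z.05 [ 0.5294 -0.0813] top [0.5279 0.0055]
shoe [0.5202 0.0075 0.0578] 3.016341863376069e-07 side z.05 [ 0.5211 -0.002 ] top [0.5211 0.0074]
nut [0.5902 0.0098 0.0381] 0.001044314323632238 side z.05 [0.5868 0.0239] top [0.5885 0.0101]
h1 [0.6191 0.1219 0.0541] 0.00032321341533258596 side z.05 [0.6201 0.1177] top [0.6202 0.1223]
h2 [0.6199 0.032  0.0539] 0.0011934250815470037 side z.05 [0.6204 0.0276] top [0.6213 0.0321]
h3 [ 0.6209 -0.0572  0.0532] 0.0006843066486129805 side z.05 [ 0.6215 -0.0614] top [ 0.6219 -0.0575]
h4 [0.5536 0.1213 0.0536] 0.000822920551690025 side z.05 [0.5539 0.1177] top [0.5546 0.1217]
h5 [0.5543 0.0319 0.0533] 0.0004938746999351584 side z.05 [0.5547 0.028 ] top [0.5551 0.0319]
h6 [ 0.5548 -0.0575  0.0538] 0.00029882124018075154 side z.05 [ 0.5554 -0.0625] top [ 0.5556 -0.0578]
h7 [0.488  0.1211 0.054 ] 0.0006088068517702426 side z.05 [0.4879 0.117 ] top [0.4886 0.1214]
h8 [0.4884 0.0311 0.0537] 0.0005569932194928472 side z.05 [0.4884 0.0268] top [0.489  0.0311]
h9 [ 0.4893 -0.0582  0.0541] 0.0005091983148564062 side z.05 [ 0.4893 -0.0636] top [ 0.4899 -0.0585]
shoe [0.5204 0.0075 0.056 ] grip [0.519 0.007 0.121] side [0.5197 0.0147 0.121 ] [0.5204 0.0053 0.056 ] nut [0.5911 0.0098 0.036 ] [0.5901 0.0074 0.036 ]
[0.631  0.1618 0.05  ]
[ 0.6331 -0.0962  0.05  ]
[0.4728 0.157  0.05  ]
[ 0.4735 -0.0984  0.05  ]
[[-0.0005 -0.9408  0.3389]
 [-0.0016  0.3389  0.9408]
 [-1.     -0.0001 -0.0017]]
```

>>> servo_tool(motion=[[0,-0.03,-0.03,4,-1],[0,-0.06,-0.06,8,-1],[0,-0.09,-0.09,13,-1],[0,-0.12,-0.12,18,-1],[0,-0.15,-0.15,23,-1],[0,-0.18,-0.18,28,-1],[0,-0.21,-0.21,33,-1],[0,-0.24,-0.24,37,-1]], force=60)

```text
clock: 0.9
tcp_pos: [0.3735, 0.3259, 0.4041]
orientation: [-0.452, 1.524, 0.45]
contact_force: [1.2, 0.2, 0.7]
grip_width: 0.0852
```

```bash
cat >> h.py <<'E'
PSI=0.009 # plate y axis (world) = (cos,sin)
def go(x,y,z):
    "shift in tool axes + turn so that tool z lies along plate y"
    o=get_obs();R=cv2.Rodrigues(o["orientation"])[0];d=R.T@(np.array([x,y,z])-o["tcp_pos"])
    a=np.degrees(np.arctan2(R[1,2],R[0,2])-PSI)
    print("t%.2f"%o["clock"],"tcp",o["tcp_pos"].round(4),"shift",d.round(4),"turn",a.round(2),"w",o["grip_width"].round(4),"F",o["contact_force"].round(2),"xaxis",R[:,0].round(4),"q",o["joints"].round(2))
E
python3 -c "
from h import *
go(.5200,.0072,.30)"
```

```text
Traceback (most recent call last):
  File "h.py", line 27, in go
    print("t%.2f"%o["clock"],"tcp",o["tcp_pos"].round(4),"shift",d.round(4),"turn",a.round(2),"w",o["grip_width"].round(4),"F",o["contact_force"].round(2),"xaxis",R[:,0].round(4),"q",o["joints"].round(2))
                                                                                                  ^^^^^^^^^^^^^^^^^^^^^
AttributeError: 'float' object has no attribute 'round'
```

```bash
sed -i 's/o\["grip_width"\].round(4)/round(o["grip_width"],4)/' h.py
python3 -c "
from h import *
go(.5200,.0072,.36)"
```

```text
t0.90 tcp [0.3735 0.3259 0.4041] shift [ 0.0445 -0.347  -0.0506] turn 32.48 w 0.0852 F [1.25 0.18 0.72] xaxis [-7.0e-04 -1.7e-03 -1.0e+00] q [-1.06  0.18  0.25  1.99 -0.05  0.98 -0.21]
```

>>> servo_tool(motion=[[0.005,-0.043,-0.006,4,-1],[0.01,-0.086,-0.012,8,-1],[0.015,-0.13,-0.019,12,-1],[0.02,-0.173,-0.025,16,-1],[0.025,-0.217,-0.032,20,-1],[0.03,-0.26,-0.038,24,-1],[0.037,-0.303,-0.044,28,-1],[0.0445,-0.347,-0.051,32.5,-1]])

```text
clock: 1.7
tcp_pos: [0.5201, 0.0055, 0.3598]
orientation: [-0.006, 1.571, 0.004]
contact_force: [-0.7, 0.8, 1.3]
grip_width: 0.0853
```

```bash
python3 -c "
from h import *
cv2.imwrite('pics/side1.png',cv2.resize(grab_frame('side')[130:290,180:400,::-1],None,fx=3.5,fy=3.5))
go(.5200,.0072,.26)"
```

```text
t1.75 tcp [ 0.5215 -0.0018  0.3594] shift [ 0.0993  0.0096 -0.0016] turn -0.86 w 0.0856 F [ 2.29 -5.98  0.95] xaxis [ 0.0011 -0.0063 -1.    ] q [-0.57  0.3   0.55  2.   -0.19  0.89  0.07]
```

View pics/side1.png

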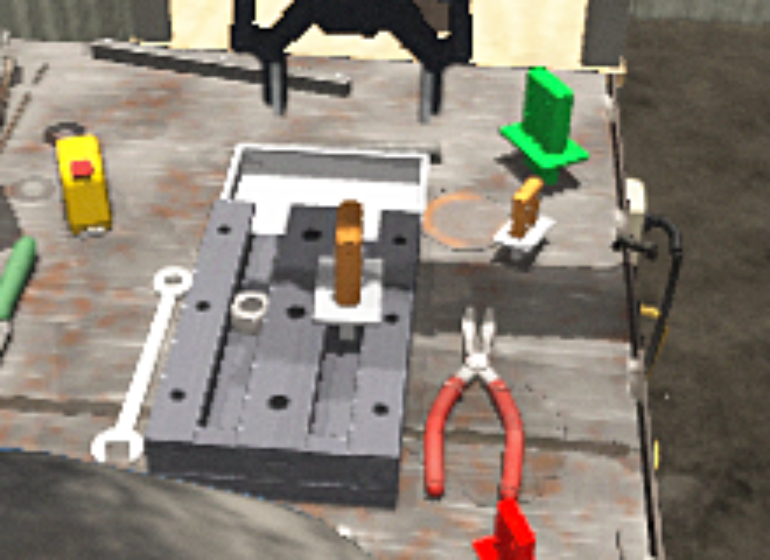

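The fingers are above the grip, one to each side of it: tips at (277,105) and (430,115) in the crop, grip at (348,215). The arm was still settling, so I descend in small steps with the correction included.

>>> servo_tool(motion=[[0.0,0.005,-0.001,-0.5,-1],[0.01,0.0096,-0.0016,-0.9,-1],[0.03,0.0096,-0.0016,-0.9,-1],[0.05,0.0096,-0.0016,-0.9,-1],[0.06,0.0096,-0.0016,-0.9,-1],[0.06,0.0096,-0.0016,-0.9,-1]])

```text
clock: 2.35
tcp_pos: [0.519, 0.009, 0.2978]
orientation: [-0.015, 1.573, 0.005]
contact_force: [0.3, -0.2, 0.1]
grip_width: 0.0851
```

```bash
python3 -c "
from h import *
go(.5200,.0072,.247)"
```

```text
t2.35 tcp [0.519  0.009  0.2978] shift [ 0.0508 -0.0015  0.0011] turn 0.21 w 0.0851 F [ 0.26 -0.23  0.12] xaxis [-0.0022 -0.0064 -1.    ] q [-0.54  0.39  0.5   2.05 -0.26  0.76  0.13]
```

>>> servo_tool(motion=[[0.02,-0.001,0.001,0.2,-1],[0.04,-0.001,0.001,0.2,-1],[0.0505,-0.001,0.001,0.2,-1],[0.0505,-0.001,0.001,0.2,-1],[0.0505,-0.001,0.001,0.2,-1]])

```text
clock: 2.85
tcp_pos: [0.5203, 0.0079, 0.248]
orientation: [-0.012, 1.572, 0.002]
contact_force: [0.0, -0.6, 0.3]
grip_width: 0.0858
```

```bash
python3 -c "
from h import *
go(.5200,.0072,.247)
cv2.imwrite('pics/side2.png',cv2.resize(grab_frame('side')[130:290,180:400,::-1],None,fx=3.5,fy=3.5))"
```

```text
t2.85 tcp [0.5203 0.0079 0.248 ] shift [ 0.001  -0.0007 -0.0003] turn 0.02 w 0.0858 F [ 0.03 -0.56  0.33] xaxis [-0.0014 -0.0062 -1.    ] q [-0.49  0.48  0.45  2.07 -0.32  0.66  0.18]
```

View pics/side2.png

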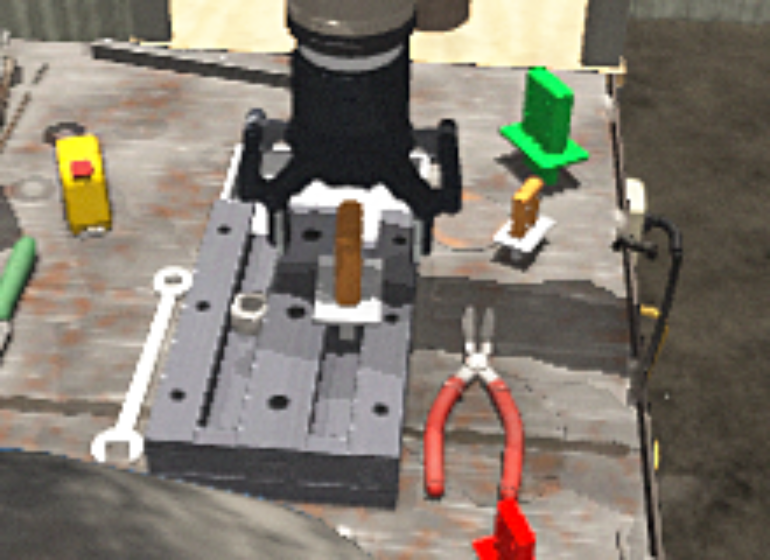

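The fingers straddle the grip, with tips at (278,245) and (425,245) in the crop and the grip at (348,250). I check those tip pixels against the projection before closing.

```bash
python3 -c "
from h import *
for P in [(.568,.008,.088),(.473,.008,.088),(.52,.0075,.061),(.52,.0075,.121),(.52,-.0175,.121),(.52,.0325,.121)]: print(P,(proj('side',P)-[180,130])*3.5)"
```

```text
(0.568, 0.008, 0.088) [278.34623813 248.74780981]
(0.473, 0.008, 0.088) [415.80915271 258.00819197]
(0.52, 0.0075, 0.061) [347.45574974 283.47379296]
(0.52, 0.0075, 0.121) [347.82140745 214.12932438]
(0.52, -0.0175, 0.121) [351.60258117 192.82087884]
(0.52, 0.0325, 0.121) [343.87222211 236.3866118 ]
```

>>> servo_tool(motion=[[0,0,0,0,1],[0,0,0,0,1],[0,0,0,0,1],[0,0,0,0,1],[0,0,0,0,1],[0,0,0,0,1],[0,0,0,0,1],[0,0,0,0,1]], force=80)

```text
clock: 3.7
tcp_pos: [0.5206, 0.0078, 0.2485]
orientation: [-0.012, 1.571, 0.003]
contact_force: [-2.2, -0.2, 4.0]
grip_width: 0.0169
```

>>> servo_tool(motion=[[-0.01,0,0,0,1],[-0.025,0,0,0,1],[-0.04,0,0,0,1],[-0.055,0,0,0,1],[-0.06,0,0,0,1],[-0.06,0,0,0,1],[-0.06,0,0,0,1]])

```text
clock: 4.4
tcp_pos: [0.5202, 0.0082, 0.308]
orientation: [-0.012, 1.572, 0.003]
contact_force: [0.1, -0.1, -2.8]
grip_width: 0.0171
```

```bash
python3 -c "
from h import *
go(.5897,.080,.31)
t=grab_frame('top');s=grab_frame('side')
a=cv2.resize(s[130:290,180:400,::-1],None,fx=3.5,fy=3.5)
cv2.imwrite('pics/side3.png',a)"
```

```text
t4.40 tcp [0.5202 0.0082 0.308 ] shift [-0.0025  0.0711  0.0702] turn 0.02 w 0.0171 F [ 0.12 -0.05 -2.78] xaxis [-0.0013 -0.006  -1.    ] q [-0.55  0.38  0.51  2.04 -0.25  0.78  0.12]
```

View pics/side3.png

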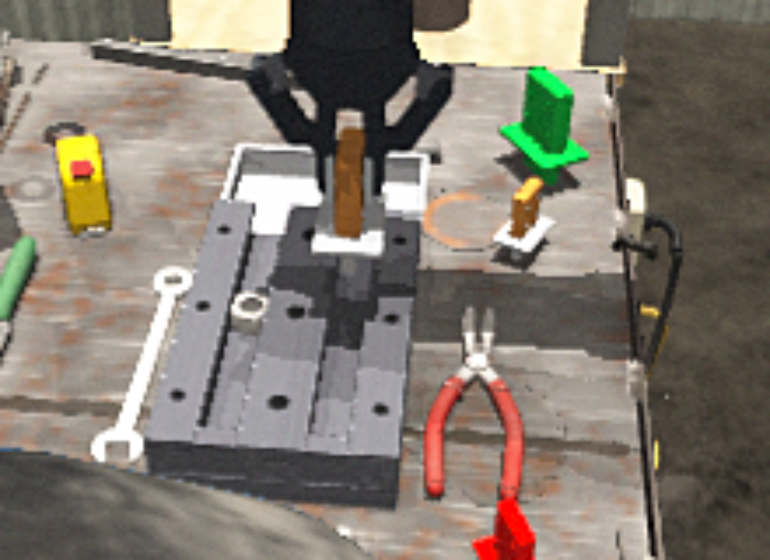

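The scraper is held upright and clear of the slot, with the keel bottom around crop row 300. The nut hasn't moved, at (250,305). Next I carry it over to behind the nut.

>>> servo_tool(motion=[[0,0.015,0.015,0,1],[0,0.035,0.034,0,1],[0,0.055,0.053,0,1],[0,0.068,0.066,0,1],[0,0.072,0.0695,0,1],[0,0.072,0.0695,0,1],[0,0.072,0.0695,0,1],[0,0.072,0.0695,0,1]])

```text
clock: 5.3
tcp_pos: [0.5883, 0.0795, 0.307]
orientation: [-0.011, 1.574, 0.001]
contact_force: [0.4, -1.0, -3.7]
grip_width: 0.017
```

```bash
python3 -c "
from h import *
go(.5892,.080,.2485)
t=grab_frame('top');s=grab_frame('side')
a=cv2.resize(s[130:290,180:400,::-1],None,fx=3.5,fy=3.5)
cv2.imwrite('pics/side4.png',a)"
```

```text
t5.30 tcp [0.5883 0.0795 0.307 ] shift [0.0585 0.0008 0.001 ] turn -0.08 w 0.017 F [ 0.42 -0.98 -3.7 ] xaxis [-0.0027 -0.0068 -1.    ] q [-0.6   0.49  0.48  1.87 -0.28  0.86  0.03]
```

View pics/side4.png

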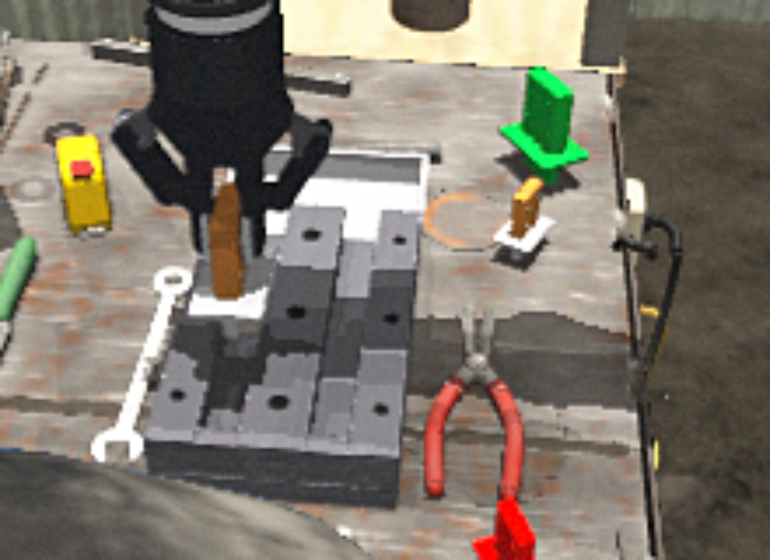

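The scraper hangs over the nut's slot on the shut-end side, with the shoe near (228,300) in the crop. I lower it, slowing near the bottom.

>>> servo_tool(motion=[[0.01,0.0005,0.001,0,1],[0.022,0.0005,0.001,0,1],[0.034,0.0005,0.001,0,1],[0.044,0.0005,0.001,0,1],[0.05,0.0005,0.001,0,1],[0.053,0.0005,0.001,0,1],[0.055,0.0005,0.001,0,1],[0.056,0.0005,0.001,0,1]])

```text
clock: 6.2
tcp_pos: [0.5896, 0.08, 0.2514]
orientation: [-0.011, 1.572, 0.001]
contact_force: [-1.2, -0.7, -2.8]
grip_width: 0.0172
```

```bash
python3 -c "
from h import *
go(.5892,.080,.2485)
"
```

```text
t6.20 tcp [0.5896 0.08   0.2514] shift [ 0.0029 -0.     -0.0004] turn -0.06 w 0.0172 F [-1.16 -0.67 -2.76] xaxis [-0.0016 -0.0063 -1.    ] q [-0.57  0.57  0.44  1.9  -0.33  0.75  0.06]
```

>>> servo_tool(motion=[[0.001,0,0,0,1],[0.0025,0,0,0,1],[0.0025,-0.005,0,0,1],[0.0025,-0.015,0,0,1],[0.0025,-0.025,0,0,1],[0.0025,-0.035,0,0,1],[0.0025,-0.045,0,0,1],[0.0025,-0.055,0,0,1]])

```text
clock: 7.0
tcp_pos: [0.59, 0.0239, 0.2492]
orientation: [-0.011, 1.573, 0.001]
contact_force: [-0.6, 0.7, -3.0]
grip_width: 0.0172
```

```bash
python3 -c "
from h import *
go(.5910,-.087,.2490)
cv2.imwrite('pics/side5.png',cv2.resize(grab_frame('side')[130:290,180:400,::-1],None,fx=3.5,fy=3.5))
"
```

```text
t7.00 tcp [0.59   0.0239 0.2492] shift [ 0.0009 -0.1109  0.0002] turn -0.09 w 0.0172 F [-0.55  0.72 -3.05] xaxis [-0.0018 -0.0062 -1.    ] q [-0.48  0.57  0.44  1.91 -0.33  0.74  0.16]
```

View pics/side5.png

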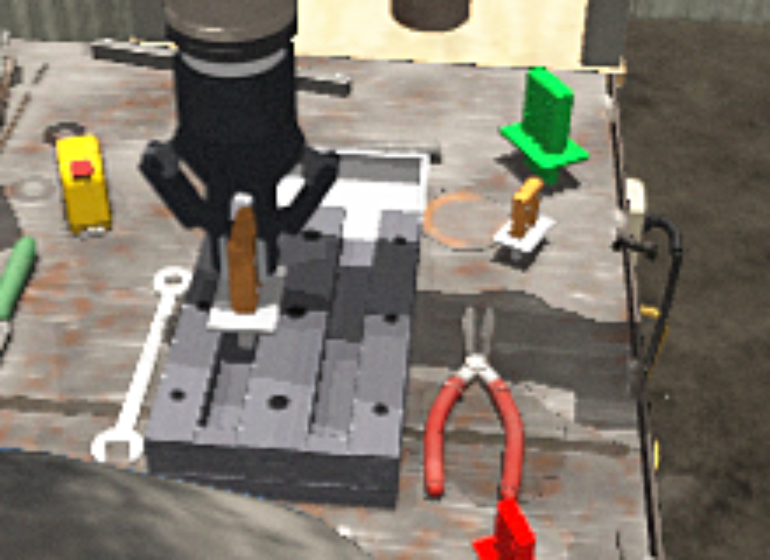

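The keel is down in the nut's slot and the shoe is riding on the plate at (243,318) in the crop. The nut is hidden ahead of it. I continue the push.

>>> servo_tool(motion=[[0,-0.012,0,0,1],[0,-0.024,0,0,1],[0,-0.036,0,0,1],[0,-0.048,0,0,1],[0,-0.06,0,0,1],[0,-0.072,0,0,1],[0,-0.084,0,0,1],[0,-0.094,0,0,1]])

```text
clock: 7.85
tcp_pos: [0.5904, -0.0735, 0.2502]
orientation: [-0.01, 1.572, -0.003]
contact_force: [0.0, 0.3, -2.6]
grip_width: 0.017
```

```bash
python3 -c "
from h import *
go(.5910,-.089,.2490)
"
```

```text
t7.85 tcp [ 0.5904 -0.0735  0.2502] shift [ 0.0013 -0.0155  0.0005] turn -0.25 w 0.017 F [ 0.05  0.26 -2.57] xaxis [-0.0013 -0.008  -1.    ] q [-0.31  0.57  0.44  1.9  -0.33  0.75  0.32]
```

>>> servo_tool(motion=[[0.0005,-0.006,0,0,1],[0.001,-0.012,0,0,1],[0.001,-0.018,0,0,1],[0.001,-0.02,0,0,1],[0.001,-0.02,0,0,1],[0.001,-0.01,0,0,1],[0.001,0.005,0,0,1],[0.001,0.02,0,0,1]])

```text
clock: 8.65
tcp_pos: [0.5903, -0.0513, 0.2489]
orientation: [-0.01, 1.572, -0.001]
contact_force: [0.7, -0.6, -2.7]
grip_width: 0.0172
```

>>> servo_tool(motion=[[0,0.015,0,0,1],[0,0.03,0,0,1],[0,0.045,0,0,1],[0,0.06,0,0,1],[0,0.065,0,0,1],[0,0.065,0,0,1],[0,0.065,0,0,1]])

```text
clock: 9.35
tcp_pos: [0.5901, 0.0139, 0.2486]
orientation: [-0.01, 1.572, -0.001]
contact_force: [0.0, 1.6, -0.3]
grip_width: 0.0168
```

```bash
python3 -c "
from h import *
go(.5905,0.01,.2485)
t=grab_frame('top');s=grab_frame('side')
a=cv2.resize(s[150:270,200:340,::-1],None,fx=4,fy=4)
b=cv2.resize(t[120:240,330:400,::-1],None,fx=4,fy=4)
cv2.imwrite('pics/both6.png',np.hstack([a,b[:480]])[:600,:800])
"
```

```text
t9.35 tcp [0.5901 0.0139 0.2486] shift [ 0.0001 -0.0039  0.0004] turn -0.18 w 0.0168 F [ 0.02  1.58 -0.3 ] xaxis [-0.0011 -0.0067 -1.    ] q [-0.46  0.57  0.44  1.91 -0.33  0.74  0.17]
```

View pics/both6.png

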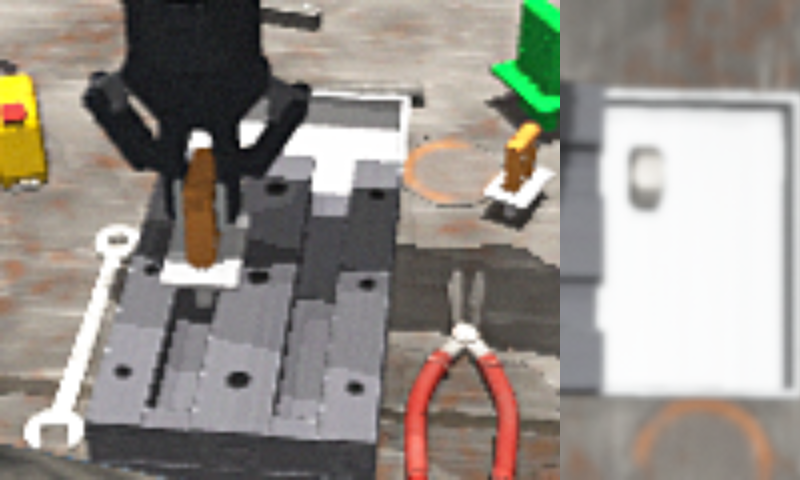

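The right-hand half of the picture (top view) shows the nut lying in the tray near (647,178), clear of the plate's edge. The scraper stands upright in the slot, and the wrist force near 0 says the plate carries its weight. I release it and withdraw upward.

>>> servo_tool(motion=[[0,0,0,0,0.3],[0,0,0,0,0],[0,0,0,0,-0.5],[0,0,0,0,-1],[0,0,0,0,-1],[0,0,0,0,-1],[0,0,0,0,-1],[0,0,0,0,-1]])

```text
clock: 10.25
tcp_pos: [0.5901, 0.0135, 0.2486]
orientation: [-0.009, 1.572, -0.001]
contact_force: [-0.3, 0.5, -0.1]
grip_width: 0.0853
```

>>> servo_tool(motion=[[-0.01,0,0,0,-1],[-0.03,0,0,0,-1],[-0.06,0,0,0,-1],[-0.09,0,0,0,-1],[-0.12,0,0,0,-1],[-0.14,0,0,0,-1],[-0.14,0,0,0,-1],[-0.14,0,0,0,-1]])

```text
clock: 11.05
tcp_pos: [0.5901, 0.0144, 0.3892]
orientation: [-0.009, 1.571, -0.001]
contact_force: [0.1, 0.4, -0.7]
grip_width: 0.0854
```

```bash
python3 -c "
from h import *
go(.5905,0.01,.2485)
t=grab_frame('top');s=grab_frame('side')
a=cv2.resize(s[150:270,200:340,::-1],None,fx=4,fy=4)
b=cv2.resize(t[120:240,330:400,::-1],None,fx=4,fy=4)
cv2.imwrite('pics/both7.png',np.hstack([a,b[:480]])[:600,:800])
"
```

```text
t11.05 tcp [0.5901 0.0144 0.3892] shift [ 0.1407 -0.0035  0.0004] turn -0.21 w 0.0854 F [ 0.14  0.38 -0.73] xaxis [-2.0e-04 -6.3e-03 -1.0e+00] q [-0.54  0.39  0.53  1.81 -0.22  1.01  0.08]
```

View pics/both7.png

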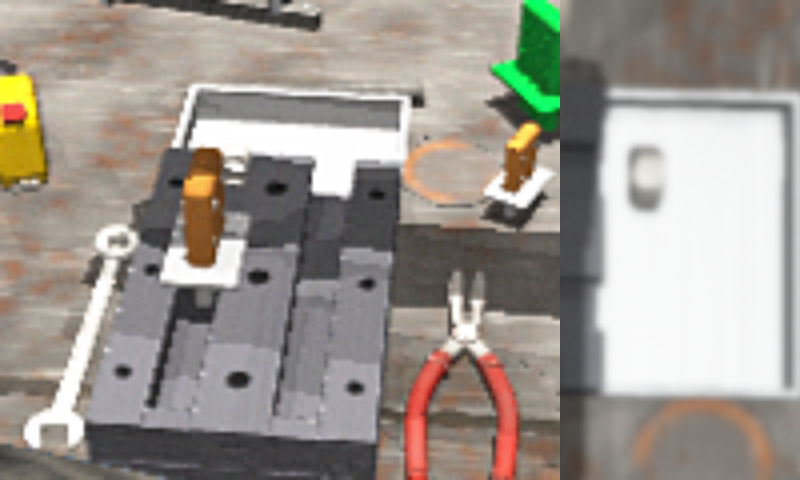

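The scraper stands free and upright in the nut's slot with the gripper clear. The nut appears at (237,165) in the side part and (647,178) in the top part. I triangulate it to confirm it is in the tray, then hand in.

```bash
python3 -c "
from h import *
p,e=tri((200+237/4,150+165/4),(330+87/4,120+178/4));print(p,e,'beyond plate edge',(.0315-p[1])-.130)
if p[1]<-.10 and p[2]<.04: print(hand_in())
"
```

```text
[ 0.59060959 -0.12444529  0.01976243] 0.001166840638652608 beyond plate edge 0.025945292927803426
the job is handed in; nothing more can be done
None
```

The nut is out of its slot and in the catch tray, and the job is handed in. The clock read about 11 s at hand-in, against the 42 s limit.

- **What I did:** I gripped the parked scraper by its wooden grip and lifted it out. I set it into the nut's slot on the shut-end side and pushed the nut out of the open end. Then I drew the scraper back about 85 mm, released it and withdrew upward. The fingers only ever closed on the grip.
- **Nut:** Triangulating from both cameras puts its centre about 26 mm beyond the plate edge at z ≈ 20 mm, with the two views agreeing to about 1 mm. It appears to be standing on edge in the tray rather than lying flat, clear of the plate.
- **Scraper:** It stands upright and free in the nut's slot. The gripper is fully open, about 140 mm above its release height.
- **Forces:** The wrist force was only read at the end of moves and checks. It stayed within a few newtons, about 6 N at most.
- **Disagreement:** The side view from a single image put the grip up to about 8 mm off the two-view position along the slot. I judged this harmless, and it made no difference to the grasp.

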